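Feel the end float of the fish-drive gearbox shaft

ROBOT

A 6-joint arm with a two-finger parallel gripper is mounted at the origin on the work surface. World frame = base frame: x ahead of the robot, y to its left, z up, the work surface at z = 0. Lengths are in m, angles in rad, forces in N, time in s.
With the tool pointing down it reaches from about 0.375 to 0.975 m from the base axis. Payload 3.8 kg.
Tool frame: the origin (TCP) lies midway between the tips of the shut fingers; the grasp point (between the pads) lies 19 mm behind it; z points along the fingers, y is the direction in which the jaws open and shut (so a half turn about z gives the same grasp; the last joint's range is limited). The gripper opens to 85 mm and grips with 20 to 120 N. Pads are 22 mm wide; open, the fingers measure 114 mm over their backs; the gripper's body (76 mm by 85 mm) begins 54 mm behind the grasp point. The pads swing forward as they close: fully open they stand 13 mm farther back than shut.
Start: joints at [1.262, 0.264, 1.604, -0, 1.274, -0.037], TCP at [0.181, 0.65, 0.209] pointing down, gripper open.
Joint ranges: [-2.63, 2.63], [-0.94, 2.18], [0.31, 2.57], [-1.31, 4.45], [0, 2.66], [-2.55, 2.55]. Speed limits (rad/s): [2.57, 2.57, 3.14, 3.14, 3.14, 3.14].

INTERFACE

Orientations are given as a rotation vector (axis times angle).
In Python, from workcell import readout, read_camera, camera_params, bot gives the robot as it stands.
- The arm moves only by the tool apply_moves, never from a script. Its argument "plan" is a list that holds one entry, the list of rows, each a list of 7 numbers: the shift along the tool's x, y, z each as a share of 1000 mm, from -1 to 1, then the turn, a rotation vector about the tool's x, y, z each as a share of pi rad, from -1 to 1, then the gripper command: -1 is fully open, 1 is shut, values between are in proportion. A call has exactly 8 rows; each row is the pose to reach, as a shift and turn from the pose commanded when the call began, along the tool's axes at that moment, turning the shorter way round; what a row does not reach only later rows make up. A row lasts 1/12 s, in which the tool goes at most 41.7 mm and 7.16 degrees, less where a joint would pass 70% of its speed; a pose out of reach is approached as far as the arm can. A call with a number of a shift or a turn outside -1 to 1 is refused whole. A call with a gripper value outside its range is refused whole. The fingers move at their own pace and stop on an object; "force" is the grip in N (left out, the last holds). Time passes only in rows, so rows that repeat a pose let the fingers close, or fill a call up. It gives the time, the measured TCP pose, the force and the opening at its end, in the units of the state.
- readout.read_state(): the state, without advancing time (a new reading comes with each control period).
- read_camera(name): name is "scene" or "top" or "wrist"; returns the picture (420x560x3 uint8, red, green, blue); there is no depth.
- camera_params(name): a dict with "fovy" (degrees; the focal length in pixels is half the picture's height over the tangent of half this angle, whatever the lens; pixels are square), "cx", "cy" (the principal point, pixels), "k1" (the pictures are not rectified: a ray, as slopes to the right and down, at radius r is drawn at 1 + k1 r^2 times it, then the intrinsics apply), "rvec" (rotation vector, rad) and "tvec" (3), from world to camera coordinates, as OpenCV has them; the wrist camera has in their place "hand_eye" (4x4, takes a point from camera to tool coordinates, whose origin is the TCP and whose axes are the flange's). Camera axes: x right, y down, z forward; pixel columns grow to the right and rows downward; lengths in m; the calibration is good to about 2 mm. A picture is of the moment at which its call begins: read the wrist's pose just before it. camera_params takes no time and is no camera call.
- bot.finish_job(): hands the job in, once; it reports no verdict.
The state is a dict: "time": time; "q": joint angles; "joint_vel": joint speeds; "joint_torque": joint torques, N m; "tool_pos": TCP position; "tcp_rot": TCP orientation; "wrist_force": force on the tool from outside, world axes, zero at the start; "torque": the same for the moment, N m; "width": opening from 0.0 (shut) to 1.0 (fully open).
Only numpy, scipy, OpenCV 4.12 (cv2) and the standard library are available. Lean on these libraries where they do the work, as an engineer would, in place of code of your own. Each camera call takes 0.05 s, during which the arm holds its last target.

TASK

Check the end float of the classroom gearbox: by its orange hand wheel, push the shaft in until it meets its inner stop and hold it there for about a second with a steady light pressure of about 10 newtons (never more than 20 on a stop), then pull it out against its outer stop and hold it there in the same way. Then leave the shaft halfway between the two stops that you felt, to within 2 mm, and let go of the wheel. Leave the other things on the table alone.

Things in the scene. Friction and masses are not known exactly. Their poses are not given: they have to be found in the camera images.
- gearbox: Demonstration gearbox, screwed to the table: a blue casing 90 x 90 mm, 121 mm high, on a plywood base plate. Origin at the centre of the casing's underside on the table. Its x axis is level and points out of the casing along the shaft towards the orange hand wheel; z is up.
- shaft: Steel shaft 12 mm thick; on its outer end an orange hand wheel, a disc 68 mm across, 14 mm thick. Origin on the shaft's axis, mid-thickness of the wheel, 75 mm above the table; x is the shaft's axis, outwards. It only slides along x (does not turn), drags about 1.5 N, stays where left. Two stops hidden in the casing, sprung (about 6 N per mm), limit it; where, and how far apart (14 to 28 mm), must be felt.
- wheel_grip (a point): Point on the hand wheel: mid-thickness (14 mm), 26 mm above the shaft's axis, 8 mm below the wheel's top edge, 101 mm above the table. Fingers from above, one on each flat face (closing along the shaft's axis), grip here with their tips above the shaft. 50 mm or more are free between wheel and casing, and all is free beyond the wheel.
- fish: Bystander: grey-blue model fish, 240 mm long, 84 mm high. Origin at the middle of its underside.
- spare_gear: Bystander: loose yellow spare gear, 52 mm across, 20 mm high, lying flat. Origin at the middle of its underside.
- phone: Bystander: phone in a gaudy case, 75 x 150 x 9 mm, lying flat. Origin at the middle of its underside.
- driver: Bystander: screwdriver lying on the table. Origin at the middle of its underside.
- glue: Bystander: upright white glue bottle, 44 mm across, 110 mm high. Origin at the middle of its underside.
Things that resemble listed ones, but are neither listed nor needed, are in the scene too. What is shaped like the gearbox but green or turquoise is not meant.

How it is judged:
On the way, in this order (a step that is already met when the one before it is completed fails the run):
1. the shaft is pushed in and held against its inner stop with 4 to 17 N for 0.5 s (contact force between shaft and gearbox between 4 and 17 N and x of shaft in the frame of gearbox below 0.127 m), for 0.5 s.
2. then the shaft is pulled out and held against its outer stop with 4 to 17 N for 0.5 s (contact force between shaft and gearbox between 4 and 17 N and x of shaft in the frame of gearbox above 0.135 m), for 0.5 s.
At the end, for the whole second after the job is handed in: The shaft is at rest, let go, within 2.5 mm of halfway between its two stops, and presses on neither (x of shaft in the frame of gearbox between 0.1285 and 0.1335 m and contact force between shaft and gearbox below 0.5 N and linear speed of shaft below 0.01 m/s); the robot touches nothing.
It fails at once if the shaft is forced against a stop with more than 22 N (contact force between shaft and gearbox above 22 N).
It fails at once if a bystander (fish, spare gear, phone, screwdriver, glue bottle) is shifted by more than 25 mm (distance of any of fish, spare_gear, phone, driver, glue from where it was at the start of the episode above 0.025 m).
It also fails if it takes over 51 s, if anything falls off the work surface, if the arm or the gripper's body presses on something with over 40 N, if the wrist force passes 120 N, or if a joint passes its speed limit or range.

## Working session

There is one attempt and no reset: what is moved stays moved. The work goes in short steps, Python scripts to look and compute and a tool call to move; the robot and the scene stay as the last step left them, time stands still between calls to the robot, and variables do not carry over. Pictures are saved under pics/ and viewed, and the job is handed in when it is done.

Besides the shell and the picture viewer there is one more tool, called after "Request:" by a JSON object that holds its "name" and its "arguments". apply_moves: Moves the arm, as the interface text tells. Shift numbers are shares of 1000 mm and turn numbers shares of pi rad, none past 1 either way. Its arguments: {"type":"object","properties":{"plan":{"type":"array","items":{"type":"array","items":{"type":"array","items":{"type":"number","minimum":-1,"maximum":1}}}},"force":{"type":"number"}},"required":["plan"]}

```bash
ls && mkdir -p pics && python3 - <<'E'
from workcell import readout, read_camera, camera_params, bot
import cv2
print(readout.read_state())
for n in ("scene","top"):
    im=read_camera(n); cv2.imwrite(f"pics/{n}0.png",im[:,:,::-1]); print(n,camera_params(n))
print(camera_params("wrist"))
E
```

```text
pics
{'time': 0.0, 'q': array([ 1.26208261e+00,  2.64738734e-01,  1.60536267e+00, -6.14844446e-06,
        1.27370845e+00, -3.68873951e-02]), 'joint_vel': array([-8.61809706e-05, -1.20639241e-03, -4.83176487e-04,  1.07580317e-03,
        1.56322689e-03, -2.64179470e-03]), 'joint_torque': array([-2.34237588e-03, -5.15111482e+01, -3.67310071e+01, -3.50154605e-04,
        1.31124005e-02,  1.71231835e-05]), 'tool_pos': array([0.18099064, 0.64947487, 0.20727792]), 'tcp_rot': array([-0.42561649, -3.11224749,  0.00343207]), 'wrist_force': array([ 0.47135037, -0.14017513, -0.29471759]), 'torque': array([0.01432926, 0.02297619, 0.01883817]), 'width': 1.0010092207698325}
scene {'fovy': 55.790815582885145, 'cx': 274.33071758341754, 'cy': 212.09045322483072, 'k1': -0.012036335213000411, 'rvec': array([ 1.68706359,  1.73243595, -0.77270679]), 'tvec': array([-0.01185133, -0.26920156,  1.5430047 ])}
top {'fovy': 44.60653434304474, 'cx': 272.1515106929649, 'cy': 203.82603536718796, 'k1': -0.08689117695672756, 'rvec': array([ 2.19432246, -2.17324494,  0.06836672]), 'tvec': array([0.0280504 , 0.54922327, 1.28300186])}
{'fovy': 70.26341010346623, 'cx': 282.4084690133921, 'cy': 210.02411556408916, 'k1': -0.050951161377577874, 'hand_eye': array([[ 1.10354230e-03, -9.56964450e-01, -2.90203075e-01,
         7.32063993e-02],
       [ 9.99999018e-01,  8.05340416e-04,  1.14698670e-03,
         1.91214264e-03],
       [-8.63913231e-04, -2.90204055e-01,  9.56964398e-01,
        -1.65600137e-01],
       [ 0.00000000e+00,  0.00000000e+00,  0.00000000e+00,
         1.00000000e+00]])}
```

View pics/scene0.png

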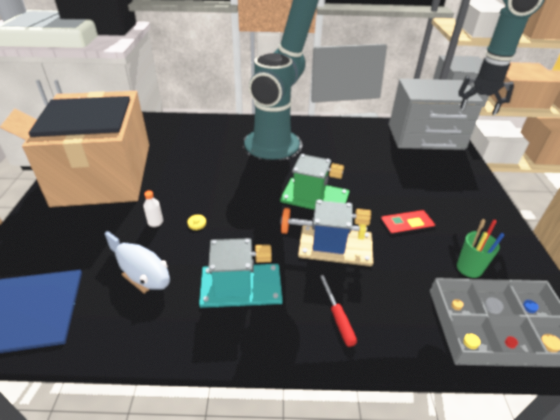

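View pics/top0.png

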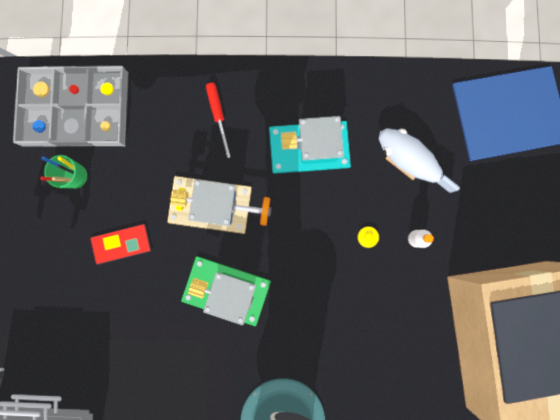

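Three gearbox-like things appear in the top image: blue casing on plywood with an orange wheel at (213,203), turquoise at (322,140) and green at (230,298). Only the first matches, with its orange wheel at (265,211). I'll confirm with a crop and measure it.

```bash
cat > h.py <<'E'
import numpy as np, cv2
from workcell import readout, read_camera, camera_params, bot
from scipy.spatial.transform import Rotation as R
def cam(n,st=None):
    p=camera_params(n); f=210/np.tan(np.radians(p["fovy"])/2)
    K=np.array([[f,0,p["cx"]],[0,f,p["cy"]],[0,0,1.]]); d=np.array([p["k1"],0,0,0,0.])
    if n=="wrist":
        T=np.eye(4); T[:3,:3]=R.from_rotvec(st["tcp_rot"]).as_matrix(); T[:3,3]=st["tool_pos"]
        W=T@p["hand_eye"]; Rm=W[:3,:3].T; t=-Rm@W[:3,3]
    else: Rm=R.from_rotvec(p["rvec"]).as_matrix(); t=p["tvec"]
    return K,d,Rm,np.array(t)
def ray(c,px):
    K,d,Rm,t=c
    u=cv2.undistortPoints(np.array(px,float).reshape(-1,1,2),K,d).reshape(-1,2)
    D=np.c_[u,np.ones(len(u))]@Rm
    return -Rm.T@t,D
def onz(c,px,z):
    o,D=ray(c,px); return o+D*((z-o[2])/D[:,2])[:,None]
def proj(c,P):
    K,d,Rm,t=c
    return cv2.projectPoints(np.array(P,float).reshape(-1,3),cv2.Rodrigues(Rm)[0],t,K,d)[0].reshape(-1,2)
def tri(cs,pxs):
    A=np.zeros((3,3));b=np.zeros(3)
    for c,p in zip(cs,pxs):
        o,D=ray(c,[p]);u=D[0]/np.linalg.norm(D[0]);M=np.eye(3)-np.outer(u,u);A+=M;b+=M@o
    return np.linalg.solve(A,b)
E
python3 - <<'E'
from h import *
im=cv2.imread("pics/top0.png"); sc=cv2.imread("pics/scene0.png")
a=cv2.resize(im[160:250,150:290],None,fx=5,fy=5,interpolation=cv2.INTER_CUBIC)
cv2.imwrite("pics/croptop.png",a)
cv2.imwrite("pics/cropsc.png",cv2.resize(sc[180:280,265:395],None,fx=5,fy=5,interpolation=cv2.INTER_CUBIC))
for n,i,(x0,y0,x1,y1) in (("top",im,(255,190,280,235)),("scene",sc,(275,200,298,240))):
    h=cv2.cvtColor(i,cv2.COLOR_BGR2HSV); m=cv2.inRange(h,(5,150,80),(15,255,255))
    mm=np.zeros_like(m); mm[y0:y1,x0:x1]=m[y0:y1,x0:x1]
    c=max(cv2.findContours(mm,0,1)[0],key=cv2.contourArea); r=cv2.minAreaRect(c)
    print(n,cv2.contourArea(c),r,cv2.boxPoints(r).round(1).tolist())
    if n=="top": print(onz(cam(n),cv2.boxPoints(r),.109), onz(cam(n),cv2.boxPoints(r),.075))
# grey lid
h=cv2.cvtColor(im,cv2.COLOR_BGR2HSV); m=cv2.inRange(h,(0,0,90),(180,60,215)); mm=np.zeros_like(m); mm[170:235,180:245]=m[170:235,180:245]
mm=cv2.morphologyEx(mm,cv2.MORPH_OPEN,np.ones((9,9)))
c=max(cv2.findContours(mm,0,1)[0],key=cv2.contourArea); r=cv2.minAreaRect(c)
B=cv2.boxPoints(r);P=onz(cam("top"),B,.121);print(r,B,P,P.mean(0),[np.linalg.norm(P[i]-P[i-1]) for i in range(4)],[np.degrees(np.arctan2(*(P[i]-P[i-1])[1::-1])) for i in range(4)])
E
```

```text
top 22.5 ((264.5, 210.99998474121094), (7.495331764221191, 28.708538055419922), 8.13010311126709) [[258.79998779296875, 224.6999969482422], [262.79998779296875, 196.3000030517578], [270.20001220703125, 197.3000030517578], [266.20001220703125, 225.6999969482422]]
[[0.49311262 0.0639235  0.109     ]
 [0.56051365 0.05508098 0.109     ]
 [0.55815893 0.03747565 0.109     ]
 [0.49078343 0.04637923 0.109     ]] [[0.49404425 0.06500808 0.075     ]
 [0.56334126 0.05591682 0.075     ]
 [0.5609203  0.03781625 0.075     ]
 [0.49164955 0.04697029 0.075     ]]
scene 149.5 ((285.3606872558594, 220.53282165527344), (8.0576810836792, 25.44054412841797), 5.19442892074585) [[280.20001220703125, 232.8000030517578], [282.5, 207.5], [290.5, 208.1999969482422], [288.20001220703125, 233.60000610351562]]
((213.3099822998047, 202.32998657226562), (45.1134147644043, 42.42640686035156), 8.130102157592773) [[187.97998 220.13998]
 [193.97998 178.13998]
 [238.63998 184.51999]
 [232.63998 226.51999]] [[0.50170897 0.22978494 0.121     ]
 [0.60090691 0.2176756  0.121     ]
 [0.58668321 0.11195675 0.121     ]
 [0.48786751 0.12459454 0.121     ]] [0.54429165 0.17100296 0.121     ] [np.float64(0.10609715252608211), np.float64(0.09993431265603106), np.float64(0.10667141046467872), np.float64(0.0996205588209765)] [np.float64(82.5038111449854), np.float64(-6.959803480074939), np.float64(-97.66271442584011), np.float64(172.71185880548305)]
```

View pics/croptop.png

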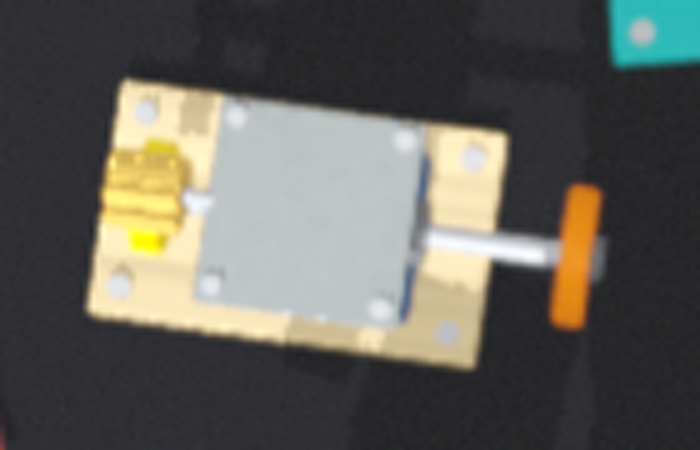

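View pics/cropsc.png

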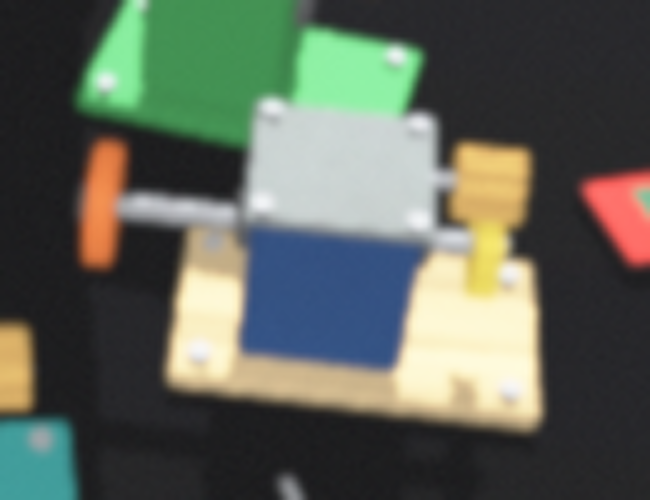

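The crop shows it: a blue casing on plywood, a grey shaft and the orange disc at about (575,255) in the top crop and (100,200) in the scene crop. That is the gearbox meant. The shaft axis points roughly along world -y. I'll move over the wheel to take a close wrist view.

Request:
{"name": "apply_moves", "arguments": {"plan": [[[-0.03,-0.03,-0.045,0,0,-0.01,-1],[-0.06,-0.06,-0.045,0,0,-0.02,-1],[-0.085,-0.085,-0.045,0,0,-0.03,-1],[-0.11,-0.11,-0.045,0,0,-0.044,-1],[-0.14,-0.14,-0.045,0,0,-0.044,-1],[-0.17,-0.17,-0.045,0,0,-0.044,-1],[-0.2,-0.2,-0.045,0,0,-0.044,-1],[-0.22,-0.22,-0.045,0,0,-0.044,-1]]]}}

```text
time: 0.77
tool_pos: [0.3346, 0.3765, 0.2531]
tcp_rot: [-0.21, -3.135, 0.002]
wrist_force: [0.9, 0.8, -0.5]
width: 0.999
```

```bash
cat > goal.py <<'E'
from h import *
def go(p,ydir,down=True,off=0):
    s=readout.read_state(); Rm=R.from_rotvec(s["tcp_rot"])
    y=np.array([*ydir,0.]);y/=np.linalg.norm(y); z=np.array([0,0,-1.]); x=np.cross(y,z)
    G=R.from_matrix(np.c_[x,y,z])
    print("t",s["time"],"pos",s["tool_pos"].round(4),"shift",Rm.inv().apply(np.array(p)-s["tool_pos"]).round(4),"turn",((Rm.inv()*G).as_rotvec()/np.pi).round(4),"F",s["wrist_force"].round(2),s["width"])
E
python3 -c "
from goal import *
go([.526,.051,.25],[.135,.991])"
```

```text
t 0.7667 pos [0.3346 0.3765 0.2531] shift [-0.2331 -0.297   0.0035] turn [-0.0004  0.      0.0005] F [ 0.88  0.78 -0.49] 0.9986185004639868
```

Request:
{"name": "apply_moves", "arguments": {"plan": [[[-0.025,-0.03,0,0,0,0,-1],[-0.05,-0.063,0,0,0,0,-1],[-0.075,-0.095,0,0,0,0,-1],[-0.1,-0.127,0,0,0,0,-1],[-0.125,-0.159,0,0,0,0,-1],[-0.15,-0.191,0,0,0,0,-1],[-0.175,-0.223,0,0,0,0,-1],[-0.19,-0.242,0,0,0,0,-1]]]}}

```text
time: 1.43
tool_pos: [0.4912, 0.1106, 0.2532]
tcp_rot: [0.213, 3.134, -0.002]
wrist_force: [-0.2, 0.9, 0.5]
width: 0.996
```

Request:
{"name": "apply_moves", "arguments": {"plan": [[[-0.02,-0.025,0,0,0,0,-1],[-0.04,-0.05,0,0,0,0,-1],[-0.043,-0.055,0,0,0,0,-1],[-0.043,-0.055,0,0,0,0,-1],[-0.043,-0.055,0,0,0,0,-1],[-0.043,-0.055,0,0,0,0,-1],[-0.043,-0.055,0,0,0,0,-1],[-0.043,-0.055,0,0,0,0,-1]]]}}

```text
time: 2.1
tool_pos: [0.5249, 0.055, 0.2536]
tcp_rot: [-0.207, -3.135, -0.0]
wrist_force: [1.1, -0.9, -0.6]
width: 1.004
```

```bash
python3 -c "
from goal import *
s=readout.read_state()
im=read_camera('wrist');cv2.imwrite('pics/w1.png',im[:,:,::-1])
np.save('w1.npy',np.r_[s['tool_pos'],s['tcp_rot']])
go([.526,.051,.25],[.135,.991])
print(proj(cam('wrist',s),[[.526,.051,.109],[.526,.051,.075]]))"
```

```text
t 2.15 pos [0.525  0.0549 0.2537] shift [-0.0015 -0.0037  0.0037] turn [0.0001 0.     0.0011] F [-0.98  0.66  0.27] 0.9999046762327929
[[276.80396253 192.47797632]
 [277.29464374 185.71951028]]
```

View pics/w1.png

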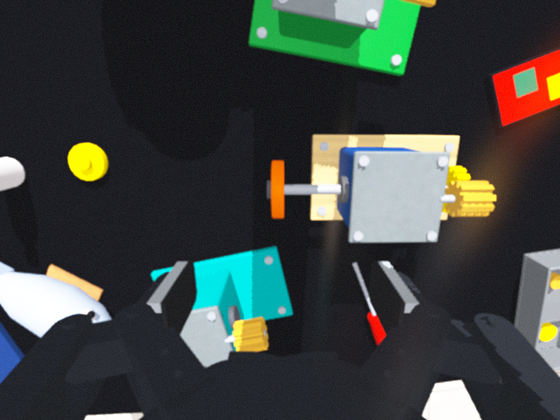

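The wrist view shows the wheel edge-on at (277,190), to the left of the blue casing with its lid at (395,195), and the open fingers at (170,290) and (398,290). Next I'll measure the wheel centre and the axis direction.

```bash
python3 - <<'E'
from h import *
im=cv2.imread("pics/w1.png"); v=np.load("w1.npy"); c=cam("wrist",dict(tool_pos=v[:3],tcp_rot=v[3:]))
h=cv2.cvtColor(im,cv2.COLOR_BGR2HSV)
def big(m,box):
    x0,y0,x1,y1=box; mm=np.zeros_like(m); mm[y0:y1,x0:x1]=m[y0:y1,x0:x1]
    k=max(cv2.findContours(mm,0,1)[0],key=cv2.contourArea); return k,cv2.minAreaRect(k)
k,r=big(cv2.inRange(h,(3,150,60),(18,255,255)),(255,140,300,240))
print("wheel",r,cv2.boundingRect(k)); B=cv2.boxPoints(r)
for z in(.109,.075): print(z,onz(c,B,z).round(4).tolist(),onz(c,[r[0]],z))
m=cv2.morphologyEx(cv2.inRange(h,(0,0,90),(180,70,230)),cv2.MORPH_OPEN,np.ones((9,9)))
k,r=big(m,(335,140,455,250)); B=cv2.boxPoints(r);P=onz(c,B,.121)
print("lid",r,P.round(4).tolist(),P.mean(0))
print([(np.linalg.norm(P[i]-P[i-1]).round(4),np.degrees(np.arctan2(*(P[i]-P[i-1])[1::-1])).round(2)) for i in range(4)])
k,r=big(cv2.inRange(h,(10,30,120),(30,180,255)),(305,120,462,230)); B=cv2.boxPoints(r);P=onz(c,B,.01)
print("plate",r,P.round(4).tolist())
print([(np.linalg.norm(P[i]-P[i-1]).round(4),np.degrees(np.arctan2(*(P[i]-P[i-1])[1::-1])).round(2)) for i in range(4)])
cv2.imwrite("pics/w1c.png",cv2.resize(im[130:250,240:360],None,fx=5,fy=5,interpolation=cv2.INTER_CUBIC))
E
```

```text
wheel ((277.0, 188.5), (59.0, 14.0), 90.0) (270, 159, 15, 60)
0.109 [[0.4898, 0.0488, 0.109], [0.4917, 0.0632, 0.109], [0.5555, 0.0549, 0.109], [0.5535, 0.0397, 0.109]] [[0.52172318 0.05179587 0.109     ]]
0.075 [[0.4939, 0.0469, 0.075], [0.496, 0.0629, 0.075], [0.5667, 0.0537, 0.075], [0.5645, 0.0368, 0.075]] [[0.52927132 0.05020294 0.075     ]]
lid ((398.0, 196.5), (91.0, 96.0), 90.0) [[0.4908, 0.1291, 0.121], [0.5027, 0.2255, 0.121], [0.6025, 0.2282, 0.121], [0.588, 0.1227, 0.121]] [0.54599134 0.17639853 0.121     ]
[(np.float64(0.0974), np.float64(176.23)), (np.float64(0.0971), np.float64(82.96)), (np.float64(0.0998), np.float64(1.56)), (np.float64(0.1065), np.float64(-97.79))]
plate ((386.0, 177.0), (86.0, 150.0), 90.0) [[0.4758, 0.1022, 0.01], [0.5006, 0.3053, 0.01], [0.6257, 0.3101, 0.01], [0.5964, 0.0897, 0.01]]
[(np.float64(0.1212), np.float64(174.04)), (np.float64(0.2046), np.float64(83.04)), (np.float64(0.1252), np.float64(2.16)), (np.float64(0.2223), np.float64(-97.58))]
```

View pics/w1c.png

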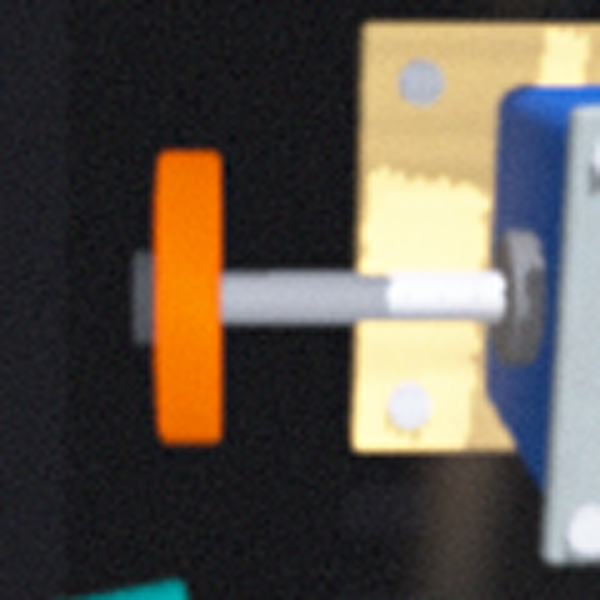

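```bash
python3 - <<'E'
from h import *
v=np.load("w1.npy"); c=cam("wrist",dict(tool_pos=v[:3],tcp_rot=v[3:]))
S=onz(c,[(285,189.6),(336,188.8),(277.5,189.6)],.075); d=S[1]-S[0]
print(S, np.degrees(np.arctan2(d[1],d[0])))
# front lower plate edge
E=onz(c,[(240+362/5,130+22/5),(240+352/5,130+452/5)],.012); e=E[1]-E[0]; print(E,np.degrees(np.arctan2(e[1],e[0])))
# top cam: shaft from casing to wheel at z=.075 and plate edges
t=cam("top"); S=onz(t,[(150+430/5,160+237/5),(150+550/5,160+251/5)],.075);d=S[0]-S[1];print(S,np.degrees(np.arctan2(d[1],d[0])))
E=onz(t,[(150+125/5,160+80/5),(150+505/5,160+133/5),(150+475/5,160+367/5),(150+88/5,160+318/5)],.012)
for i in range(4):
    d=E[i]-E[i-1];print(np.degrees(np.arctan2(d[1],d[0])),np.linalg.norm(d))
E
```

```text
[[0.53182245 0.05939042 0.075     ]
 [0.53869576 0.11930446 0.075     ]
 [0.53066549 0.05060838 0.075     ]] 83.45566796091454
[[0.47645089 0.10384849 0.012     ]
 [0.59614401 0.08862185 0.012     ]] -7.249885842107269
[[0.53553232 0.12090678 0.075     ]
 [0.52927044 0.06239743 0.075     ]] 83.89125449981077
-7.544002401545029 0.12390574584203666
-97.47278232163761 0.1981339727281915
173.44058331977624 0.12073423144117959
83.43911063666101 0.20023792220498515
```

```bash
python3 -c "
from goal import *
go([.530,.051,.15],[np.cos(np.radians(83)),np.sin(np.radians(83))])"
```

```text
t 2.15 pos [0.525  0.0549 0.2537] shift [-0.0054 -0.0032  0.1037] turn [ 0.0001  0.     -0.0031] F [-0.98  0.66  0.27] 0.9999046762327929
```

Request:
{"name": "apply_moves", "arguments": {"plan": [[[-0.002,-0.003,0.02,0,0,-0.003,-1],[-0.0055,-0.0032,0.04,0,0,-0.003,-1],[-0.0055,-0.0032,0.065,0,0,-0.003,-1],[-0.0055,-0.0032,0.085,0,0,-0.003,-1],[-0.0055,-0.0032,0.1,0,0,-0.003,-1],[-0.0055,-0.0032,0.104,0,0,-0.003,-1],[-0.0055,-0.0032,0.104,0,0,-0.003,-1],[-0.0055,-0.0032,0.104,0,0,-0.003,-1]]]}}

```text
time: 2.82
tool_pos: [0.5308, 0.0503, 0.1503]
tcp_rot: [0.194, 3.135, 0.0]
wrist_force: [0.2, 0.8, 0.3]
width: 0.996
```

```bash
python3 -c "
from goal import *
s=readout.read_state()
im=read_camera('wrist');cv2.imwrite('pics/w2.png',im[:,:,::-1])
np.save('w2.npy',np.r_[s['tool_pos'],s['tcp_rot']])
go([.530,.051,.086],[np.cos(np.radians(83)),np.sin(np.radians(83))])"
```

```text
t 2.8667 pos [0.5314 0.0503 0.151 ] shift [0.0016 0.0005 0.065 ] turn [ 0.0001  0.0007 -0.0005] F [-0.36 -0.46  0.87] 0.9998912474244225
```

View pics/w2.png

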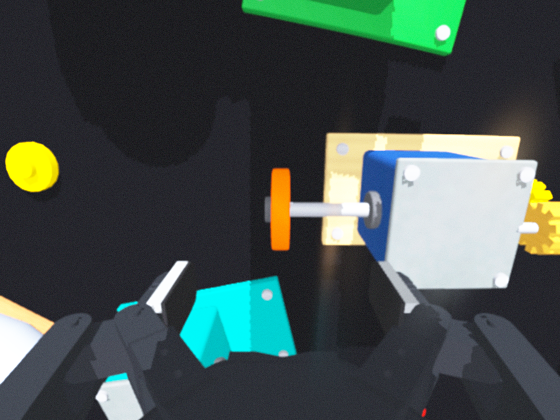

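The wheel is at (281,209), now nearly midway between the fingertips at (187,263) and (383,263). I'll re-measure the centring.

```bash
python3 - <<'E'
from h import *
im=cv2.imread("pics/w2.png"); v=np.load("w2.npy"); st=dict(tool_pos=v[:3],tcp_rot=v[3:]); c=cam("wrist",st)
h=cv2.cvtColor(im,cv2.COLOR_BGR2HSV); m=cv2.inRange(h,(3,150,60),(18,255,255)); mm=np.zeros_like(m); mm[150:260,258:305]=m[150:260,258:305]
k=max(cv2.findContours(mm,0,1)[0],key=cv2.contourArea);print(cv2.boundingRect(k),cv2.minAreaRect(k))
x,y,w,hh=cv2.boundingRect(k)
Rm=R.from_rotvec(v[3:])
for row,z in((209.5,.075),(hh+y-8,.101)):
    for col in(x,x+w): pass
    P=onz(c,[(x+w/2,row),(x,row),(x+w,row)],z); print(z,P.round(4).tolist(),"tool",Rm.inv().apply(P-v[:3]).round(4).tolist())
E
```

```text
(270, 168, 21, 83) ((279.9999694824219, 208.99996948242188), (19.999996185302734, 81.99998474121094), 0.0)
0.075 [[0.5306, 0.0508, 0.075], [0.5295, 0.042, 0.075], [0.5317, 0.0596, 0.075]] tool [[0.0003, 0.0005, 0.0753], [0.0003, -0.0084, 0.0753], [0.0003, 0.0093, 0.0753]]
0.101 [[0.5499, 0.0486, 0.101], [0.5489, 0.0404, 0.101], [0.5509, 0.0567, 0.101]] tool [[-0.0191, 0.0006, 0.0493], [-0.0191, -0.0076, 0.0493], [-0.0191, 0.0088, 0.0493]]
```

Request:
{"name": "apply_moves", "arguments": {"plan": [[[0.0005,0.0005,0.02,0,0,0,-1],[0.0005,0.0005,0.035,0,0,0,-1],[0.0005,0.0005,0.048,0,0,0,-1],[0.0005,0.0005,0.058,0,0,0,-1],[0.0005,0.0005,0.063,0,0,0,-1],[0.0005,0.0005,0.064,0,0,0,-1],[0.0005,0.0005,0.064,0,0,0,-1],[0.0005,0.0005,0.064,0,0,0,-1]]]}}

```text
time: 3.53
tool_pos: [0.531, 0.0506, 0.0866]
tcp_rot: [0.195, 3.134, 0.0]
wrist_force: [1.1, -0.2, 1.3]
width: 1.001
```

```bash
python3 -c "
from goal import *
s=readout.read_state()
im=read_camera('wrist');cv2.imwrite('pics/w3.png',im[:,:,::-1])
np.save('w3.npy',np.r_[s['tool_pos'],s['tcp_rot']])
go([.530,.051,.086],[np.cos(np.radians(83)),np.sin(np.radians(83))])"
```

```text
t 3.5833 pos [0.531  0.0506 0.0867] shift [0.0011 0.0003 0.0007] turn [ 0.0001  0.0006 -0.0006] F [-0.75  0.37  0.44] 1.0018466897651157
```

View pics/w3.png

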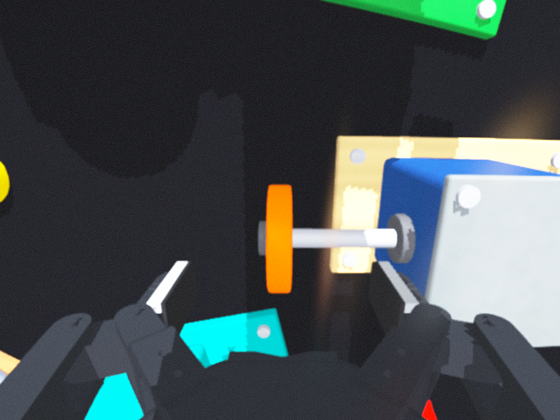

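The wheel at (280,238) stands between the open fingers, and there is clear space by the casing. I'll close on it.

Request:
{"name": "apply_moves", "arguments": {"plan": [[[0,0,0,0,0,0,0.3],[0,0,0,0,0,0,0.4],[0,0,0,0,0,0,0.5],[0,0,0,0,0,0,0.5],[0,0,0,0,0,0,0.55],[0,0,0,0,0,0,0.55],[0,0,0,0,0,0,0.55],[0,0,0,0,0,0,0.55]]], "force": 30}}

```text
time: 4.25
tool_pos: [0.53, 0.0505, 0.0856]
tcp_rot: [-0.195, -3.135, 0.0]
wrist_force: [-0.4, 0.6, 0.5]
width: 0.228
```

```bash
python3 -c "
from goal import *
s=readout.read_state()
im=read_camera('wrist');cv2.imwrite('pics/w4.png',im[:,:,::-1])
go([.530,.051,.086],[np.cos(np.radians(83)),np.sin(np.radians(83))])"
```

```text
t 4.3 pos [0.53   0.0505 0.0855] shift [ 0.      0.0005 -0.0005] turn [-0.     -0.     -0.0006] F [-0.32 -0.75 -0.54] 0.226501689674663
```

View pics/w4.png

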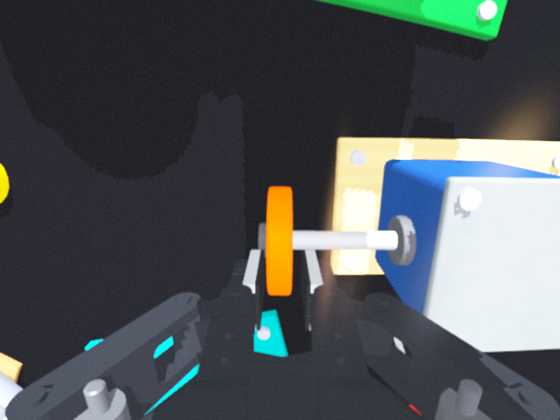

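The fingers are now about 19 mm apart, and the wheel (267–293 px) sits about 1 mm to the outer side of their middle. I'll shift 1 mm outwards and close.

Request:
{"name": "apply_moves", "arguments": {"plan": [[[0,-0.001,0,0,0,0,0.55],[0,-0.001,0,0,0,0,0.6],[0,-0.001,0,0,0,0,0.65],[0,-0.001,0,0,0,0,0.7],[0,-0.001,0,0,0,0,1],[0,-0.001,0,0,0,0,1],[0,-0.001,0,0,0,0,1],[0,-0.001,0,0,0,0,1]]], "force": 40}}

```text
time: 4.97
tool_pos: [0.5299, 0.0494, 0.0857]
tcp_rot: [0.195, 3.136, -0.0]
wrist_force: [-1.2, -1.1, 2.0]
width: 0.103
```

```bash
cat > rd.py <<'E'
from h import *
a=np.radians(83);ax=-np.array([np.cos(a),np.sin(a),0])  # outward
O=np.array([.530,.051,0])
s=readout.read_state(); P=[s]
import sys
for i in range(int(sys.argv[1]) if len(sys.argv)>1 else 0):
    im=read_camera('wrist'); P.append(readout.read_state())
print("t",P[-1]["time"],"s_mm",[round(1000*float((p["tool_pos"]-O)@ax),2) for p in P],"F_out",[round(float(p["wrist_force"]@ax),2) for p in P],"w",P[-1]["width"].round(3),"pos",s["tool_pos"].round(4),"F",s["wrist_force"].round(2))
E
python3 rd.py 4
```

```text
Traceback (most recent call last):
  File "rd.py", line 8, in <module>
    print("t",P[-1]["time"],"s_mm",[round(1000*float((p["tool_pos"]-O)@ax),2) for p in P],"F_out",[round(float(p["wrist_force"]@ax),2) for p in P],"w",P[-1]["width"].round(3),"pos",s["tool_pos"].round(4),"F",s["wrist_force"].round(2))
                                                                                                                                                       ^^^^^^^^^^^^^^^^^^^^
AttributeError: 'float' object has no attribute 'round'
```

```bash
sed -i 's/P\[-1\]\["width"\].round(3)/round(P[-1]["width"],3)/' rd.py; python3 rd.py 2; python3 -c "
from h import *
cv2.imwrite('pics/w5.png',read_camera('wrist')[:,:,::-1])"
```

```text
t 5.2667 s_mm [1.49, 1.5, 1.49] F_out [1.47, 2.08, 1.86] w 0.101 pos [0.5299 0.0495 0.0857] F [-2.33 -1.19  1.96]
```

View pics/w5.png

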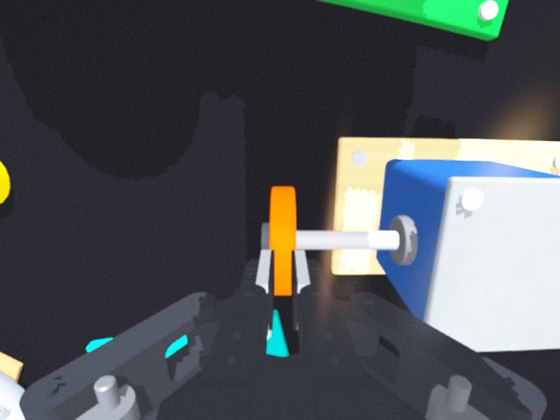

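Gripped: the pads hold the wheel's upper rim at (283,270). The outward force of about 1.8 N on the tool is the drag. I'll push in by small steps.

Request:
{"name": "apply_moves", "arguments": {"plan": [[[0,0.0005,0,0,0,0,1],[0,0.001,0,0,0,0,1],[0,0.0015,0,0,0,0,1],[0,0.002,0,0,0,0,1],[0,0.002,0,0,0,0,1],[0,0.002,0,0,0,0,1],[0,0.002,0,0,0,0,1],[0,0.002,0,0,0,0,1]]], "force": 60}}

```text
time: 5.98
tool_pos: [0.5309, 0.0516, 0.0862]
tcp_rot: [0.195, 3.134, 0.0]
wrist_force: [1.0, -2.0, 5.6]
width: -0.001
```

```bash
python3 rd.py 3
```

```text
t 6.1333 s_mm [-0.69, -0.68, -0.67, -0.71] F_out [1.86, 0.54, 1.48, 1.45] w 0.0 pos [0.5309 0.0516 0.0862] F [ 0.96 -2.    5.57]
```

The width reads 0, so the grip may have slipped off. I'll look.

```bash
python3 -c "
from h import *
cv2.imwrite('pics/w6.png',read_camera('wrist')[:,:,::-1])
cv2.imwrite('pics/s6.png',cv2.resize(read_camera('scene')[150:290,230:400,::-1],None,fx=4,fy=4,interpolation=cv2.INTER_CUBIC))"
```

```text
(no output)
```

View pics/w6.png

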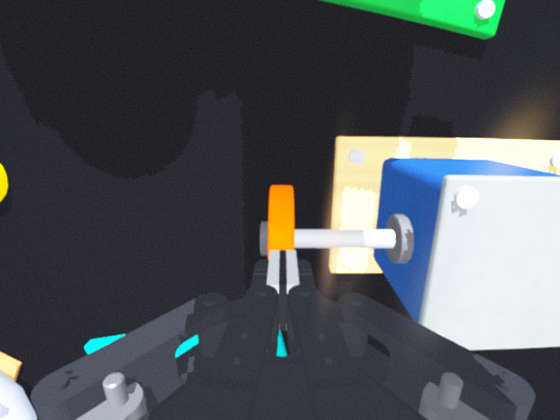

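View pics/s6.png

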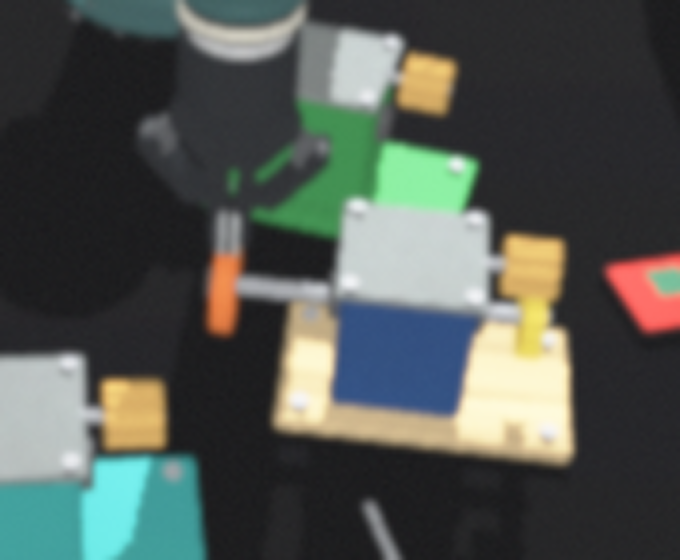

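```bash
python3 -c "
from h import *
s=readout.read_state();print(s['time'],s['tool_pos'],s['tcp_rot'],s['width'],s['wrist_force'])
c=cam('wrist',s)
T=lambda p:R.from_rotvec(s['tcp_rot']).apply(p)+s['tool_pos']
print('tcp',proj(c,[T([0,0,0])]),'grasp',proj(c,[T([0,0,-.019])]),'body',proj(c,[T([0,0,-.073])]))
x,y=.530,.0505
print('wheel top,axis,near,far',proj(c,[[x,y,.109],[x,y,.075],[x-.034,y-.004,.075],[x+.034,y+.004,.075]]))
sc=cam('scene');print('scene tcp,grasp',proj(sc,[T([0,0,0]),T([0,0,-.019])]),'wheel top,axis,far',proj(sc,[[x,y,.109],[x,y,.075],[x,y,.041]]))
"
```

```text
6.2333 [0.53090513 0.05159147 0.08622768] [1.94683304e-01 3.13404005e+00 2.82028971e-04] -0.0007051817750744956 [-0.74552186 -0.58950253  5.10862269]
tcp [[279.0767217  246.07308494]] grasp [[278.73278798 260.2861375 ]] body [[277.15589963 325.76465532]]
wheel top,axis,near,far [[276.40401459 262.24944981]
 [277.36727249 237.80412599]
 [263.63884749 186.72112223]
 [289.74279701 283.72489776]]
scene tcp,grasp [[285.87980175 217.35815416]
 [286.14038606 212.10264016]] wheel top,axis,far [[285.78797063 210.82393489]
 [285.33111946 220.17313238]
 [284.89237237 229.14889912]]
```

The shut fingers at (282,270) cover the rim, so the grip has slipped off the wheel. I'll open and look before regripping.

Request:
{"name": "apply_moves", "arguments": {"plan": [[[0,0,0,0,0,0,0.6],[0,0,0,0,0,0,0.5],[0,0,0,0,0,0,0.5],[0,0,0,0,0,0,0.5],[0,0,0,0,0,0,0.5],[0,0,0,0,0,0,0.5],[0,0,0,0,0,0,0.5],[0,0,0,0,0,0,0.5]]], "force": 30}}

```text
time: 6.9
tool_pos: [0.531, 0.0516, 0.0861]
tcp_rot: [0.195, 3.134, 0.001]
wrist_force: [2.0, 1.0, 5.1]
width: 0.248
```

```bash
python3 rd.py 0;  python3 -c "
from h import *
a=read_camera('wrist')[:,:,::-1];b=read_camera('scene')[:,:,::-1]
cv2.imwrite('pics/w7f.png',a);cv2.imwrite('pics/s7f.png',b)
cv2.imwrite('pics/w7.png',np.hstack([cv2.resize(a[170:320,210:360],(400,400),interpolation=2),cv2.resize(b[180:250,250:320],(400,400),interpolation=2)]))
for n,i,(x0,y0,x1,y1) in (('scene',b,(270,195,300,240)),):
    h=cv2.cvtColor(i,cv2.COLOR_BGR2HSV); m=cv2.inRange(h,(3,150,80),(16,255,255)); print(cv2.boundingRect(cv2.findNonZero(m[y0:y1,x0:x1])))
i=cv2.imread('pics/scene0.png');h=cv2.cvtColor(i,cv2.COLOR_BGR2HSV); m=cv2.inRange(h,(3,150,80),(16,255,255)); print(cv2.boundingRect(cv2.findNonZero(m[195:240,270:300])))
"
```

```text
t 6.9 s_mm [-0.75] F_out [-1.19] w 0.248 pos [0.531  0.0516 0.0861] F [1.99 0.95 5.08]
(10, 12, 9, 27)
(11, 13, 10, 26)
```

View pics/w7.png

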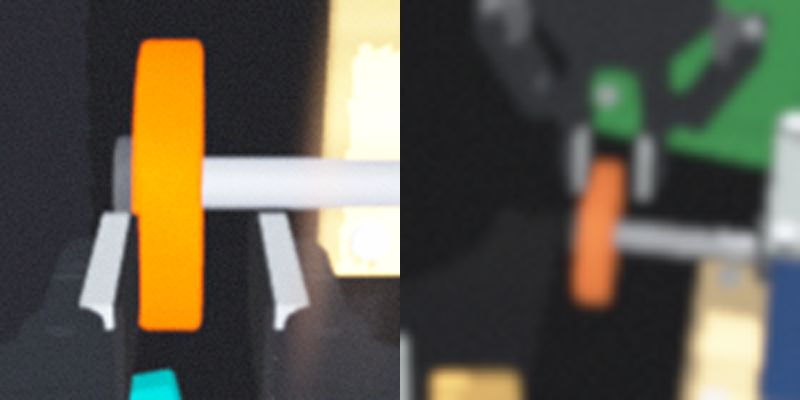

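After opening, the wheel sits about 5 mm outwards of the finger middle. The outer finger is on the collar outside the wheel (dark hub at (255,238) px), which explains the 5 N upward force. I'll open wider, rise 5 mm, recentre 5 mm outwards and regrip gently.

Request:
{"name": "apply_moves", "arguments": {"plan": [[[0,0,0,0,0,0,0.2],[0,0,0,0,0,0,0.0],[0,0,-0.001,0,0,0,0.0],[0,0,-0.005,0,0,0,0.0],[0,-0.003,-0.005,0,0,0,0.0],[0,-0.005,-0.005,0,0,0,0.0],[0,-0.005,-0.005,0,0,0,0.2],[0,-0.005,-0.005,0,0,0,0.4]]], "force": 25}}

```text
time: 7.67
tool_pos: [0.5294, 0.0463, 0.0905]
tcp_rot: [-0.196, -3.135, 0.0]
wrist_force: [0.1, 0.5, 0.2]
width: 0.304
```

```bash
cat > shot.py <<'E'
from h import *
import sys
n=sys.argv[1]
a=read_camera('wrist')[:,:,::-1];b=read_camera('scene')[:,:,::-1]
cv2.imwrite(f'pics/w{n}f.png',a);cv2.imwrite(f'pics/s{n}f.png',b)
cv2.imwrite(f'pics/w{n}.png',np.hstack([cv2.resize(a[170:320,210:360],(400,400),interpolation=2),cv2.resize(b[180:250,250:320],(400,400),interpolation=2)]))
h=cv2.cvtColor(np.ascontiguousarray(a),cv2.COLOR_BGR2HSV); m=cv2.inRange(h,(3,150,60),(18,255,255))
r=m[195:235,240:320]; cols=[np.flatnonzero(q) for q in r if q.any()]
print('wheel cols',240+np.median([q[0] for q in cols]),240+np.median([q[-1] for q in cols])+1)
E
python3 rd.py 1; python3 shot.py 8
```

```text
t 7.7167 s_mm [4.74, 4.65] F_out [-0.5, -0.03] w 0.301 pos [0.5294 0.0463 0.0905] F [0.1  0.49 0.21]
wheel cols 267.0 294.0
```

View pics/w8.png

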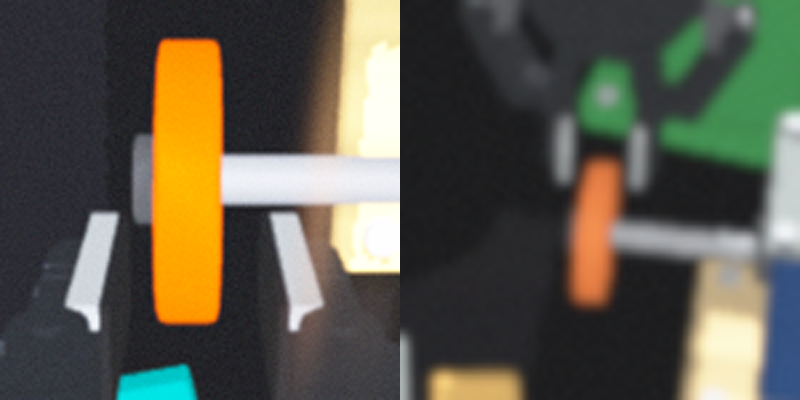

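Request:
{"name": "apply_moves", "arguments": {"plan": [[[0,-0.0015,0,0,0,0,0.4],[0,-0.0015,0,0,0,0,0.5],[0,-0.0015,0,0,0,0,0.6],[0,-0.0015,0,0,0,0,0.65],[0,-0.0015,0,0,0,0,0.7],[0,-0.0015,0,0,0,0,0.75],[0,-0.0015,0,0,0,0,0.75],[0,-0.0015,0,0,0,0,0.75]]], "force": 20}}

```text
time: 8.48
tool_pos: [0.5294, 0.0451, 0.0906]
tcp_rot: [0.195, 3.136, -0.0]
wrist_force: [-0.1, -0.2, 0.1]
width: 0.128
```

```bash
python3 rd.py 1; python3 shot.py 9
```

```text
t 8.5333 s_mm [5.97, 5.98] F_out [0.18, 0.35] w 0.126 pos [0.5294 0.0451 0.0906] F [-0.11 -0.17  0.12]
wheel cols 270.0 296.0
```

View pics/w9.png

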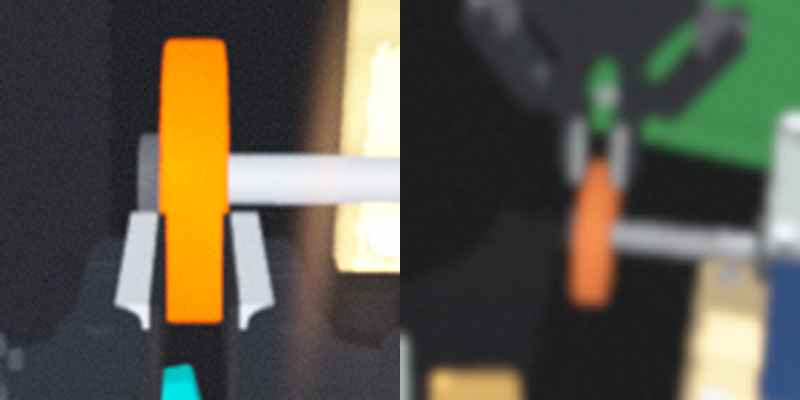

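Request:
{"name": "apply_moves", "arguments": {"plan": [[[0,0,0,0,0,0,0.8],[0,0,0,0,0,0,0.85],[0,0,0,0,0,0,1],[0,0,0,0,0,0,1],[0,0,0,0,0,0,1],[0,0,0,0,0,0,1],[0,0,0,0,0,0,1],[0,0,0,0,0,0,1]]], "force": 25}}

```text
time: 9.3
tool_pos: [0.5294, 0.0451, 0.0906]
tcp_rot: [0.195, 3.136, -0.0]
wrist_force: [-0.3, -0.0, 0.2]
width: -0.0
```

```bash
python3 rd.py 2; python3 shot.py 10
```

```text
t 9.4 s_mm [5.98, 6.02, 5.99] F_out [0.06, -0.07, -0.32] w 0.001 pos [0.5294 0.0451 0.0906] F [-0.28 -0.02  0.23]
wheel cols 270.0 296.0
```

View pics/w10.png

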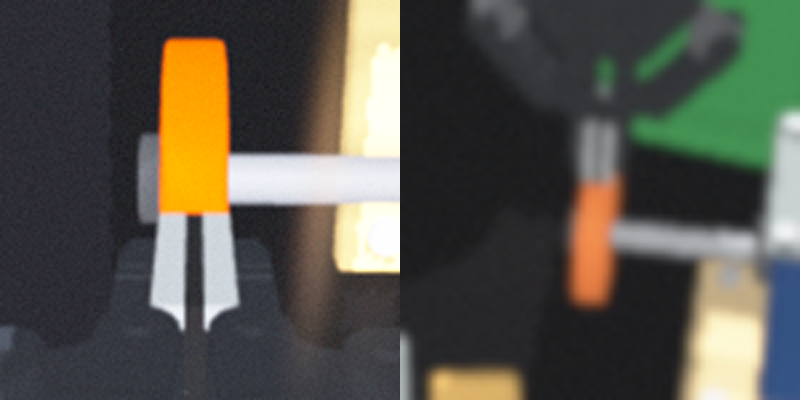

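The fingers closed fully without touching anything, so they aren't straddling the wheel. I'll triangulate the tip and the wheel from the wrist and scene views.

```bash
python3 - <<'E'
from h import *
s=readout.read_state(); w=cam('wrist',s); sc=cam('scene'); tp=cam('top')
print(s['tool_pos'])
print('tip tri',tri([w,sc],[(283.1,249.9),(285,212)]))
# wheel: hub/shaft junction on inner face: wrist crop (229,178)->; scene crop (612,236)
print('shaft@inner face', tri([w,sc],[(210+229*.375,170+178*.375),(250+212*.175,180+236*.175)]))
a=read_camera('top')[:,:,::-1]; cv2.imwrite('pics/t11f.png',a); cv2.imwrite('pics/t11.png',cv2.resize(a[150:270,190:310],(600,600),interpolation=2))
print('top proj tcp',proj(tp,[s['tool_pos'],s['tool_pos']+[0,0,.1]]),'scene',proj(sc,[s['tool_pos']]),'wrist',proj(w,[s['tool_pos']]))
E
```

```text
[0.52936709 0.04504719 0.09058313]
tip tri [0.52695433 0.04818868 0.10213233]
shaft@inner face [0.53188906 0.05559648 0.0726901 ]
top proj tcp [[267.03603203 209.86572436]
 [266.33603099 207.30003799]] scene [[283.54160693 215.73128292]] wrist [[279.0771738  246.07242176]]
```

View pics/t11.png

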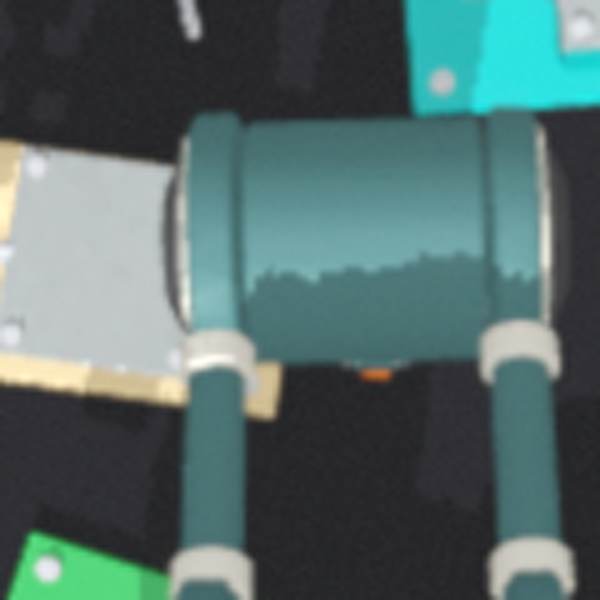

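View pics/s10f.png

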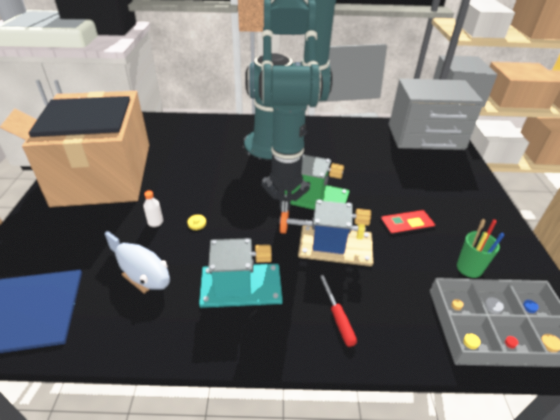

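The tips triangulate about 10 mm or more higher than the pose reading suggests. Together with the contact forces (5 N upward at z 0.086, none at 0.0906), this means the tips only reached the rim's top. I'll open and descend in checked steps.

Request:
{"name": "apply_moves", "arguments": {"plan": [[[0,0,0,0,0,0,0.2],[0,0,0,0,0,0,0.1],[0,0,0,0,0,0,0.1],[0,0,0,0,0,0,0.1],[0,0,0.003,0,0,0,0.1],[0,0,0.006,0,0,0,0.1],[0,0,0.01,0,0,0,0.1],[0,0,0.01,0,0,0,0.1]]], "force": 25}}

```text
time: 10.22
tool_pos: [0.5284, 0.045, 0.0793]
tcp_rot: [-0.195, -3.134, 0.0]
wrist_force: [0.4, 0.5, -0.9]
width: 0.449
```

```bash
python3 rd.py 0; python3 shot.py 12
```

```text
t 10.2167 s_mm [6.15] F_out [-0.51] w 0.449 pos [0.5284 0.045  0.0793] F [ 0.35  0.47 -0.95]
wheel cols 269.0 297.0
```

View pics/w12.png

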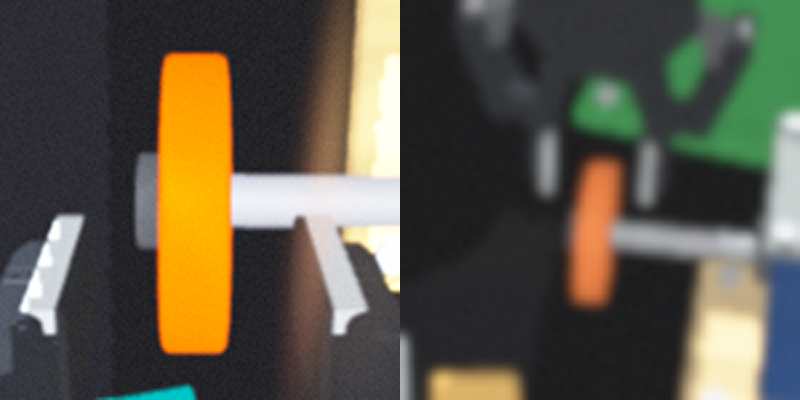

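Request:
{"name": "apply_moves", "arguments": {"plan": [[[0,0,0.002,0,0,0,0.1],[0,0,0.004,0,0,0,0.1],[0,0,0.006,0,0,0,0.2],[0,0,0.006,0,0,0,0.3],[0,0,0.006,0,0,0,0.4],[0,0,0.006,0,0,0,0.5],[0,0,0.006,0,0,0,0.6],[0,0,0.006,0,0,0,0.6]]], "force": 20}}

```text
time: 10.98
tool_pos: [0.5295, 0.045, 0.0747]
tcp_rot: [0.195, 3.135, 0.0]
wrist_force: [-0.3, -0.1, -0.6]
width: 0.201
```

```bash
python3 rd.py 0; python3 shot.py 13
```

```text
t 10.9833 s_mm [5.98] F_out [0.18] w 0.201 pos [0.5295 0.045  0.0747] F [-0.32 -0.14 -0.59]
wheel cols 269.0 297.5
```

View pics/w13.png

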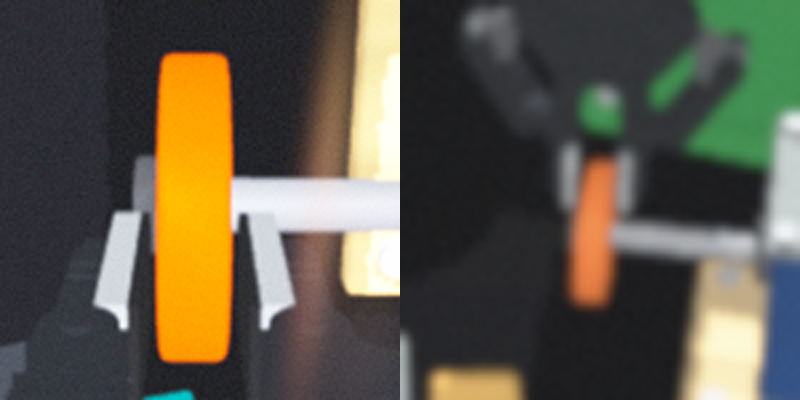

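Request:
{"name": "apply_moves", "arguments": {"plan": [[[0,0,0,0,0,0,0.65],[0,0,0,0,0,0,0.7],[0,0,0,0,0,0,0.75],[0,0,0,0,0,0,0.8],[0,0,0,0,0,0,0.85],[0,0,0,0,0,0,0.9],[0,0,0,0,0,0,0.95],[0,0,0,0,0,0,1]]], "force": 20}}

```text
time: 11.75
tool_pos: [0.5294, 0.0451, 0.0747]
tcp_rot: [0.195, 3.135, 0.0]
wrist_force: [0.1, -0.2, 1.6]
width: 0.157
```

```bash
python3 rd.py 2; python3 shot.py 14
```

```text
t 11.85 s_mm [5.97, 6.01, 5.99] F_out [0.2, -0.2, 0.07] w 0.158 pos [0.5294 0.0451 0.0747] F [ 0.1  -0.21  1.63]
wheel cols 269.0 298.0
```

View pics/w14.png

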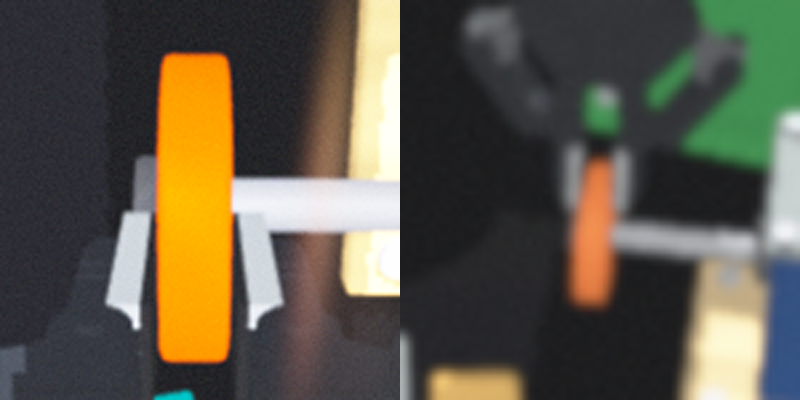

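Width 0.158 matches the 14 mm wheel, with the pads on both faces at (250,250) and (302,250) px. This is a real grip. Now I'll push in.

Request:
{"name": "apply_moves", "arguments": {"plan": [[[0,0,0,0,0,0,1],[0,0.0005,0,0,0,0,1],[0,0.001,0,0,0,0,1],[0,0.0015,0,0,0,0,1],[0,0.002,0,0,0,0,1],[0,0.0025,0,0,0,0,1],[0,0.003,0,0,0,0,1],[0,0.003,0,0,0,0,1]]], "force": 40}}

```text
time: 12.62
tool_pos: [0.5298, 0.0481, 0.0748]
tcp_rot: [0.195, 3.135, -0.0]
wrist_force: [-1.1, -0.8, 4.7]
width: 0.148
```

```bash
python3 rd.py 1
```

```text
t 12.6667 s_mm [2.93, 2.93] F_out [0.9, 1.17] w 0.152 pos [0.5298 0.0481 0.0748] F [-1.1  -0.78  4.67]
```

Request:
{"name": "apply_moves", "arguments": {"plan": [[[0,0.0004,0,0,0,0,1],[0,0.0008,0,0,0,0,1],[0,0.0012,0,0,0,0,1],[0,0.0015,0,0,0,0,1],[0,0.0015,0,0,0,0,1],[0,0.0015,0,0,0,0,1],[0,0.0015,0,0,0,0,1],[0,0.0015,0,0,0,0,1]]], "force": 30}}

```text
time: 13.33
tool_pos: [0.53, 0.0495, 0.0748]
tcp_rot: [0.195, 3.135, -0.0]
wrist_force: [-1.4, -0.8, 5.0]
width: 0.146
```

```bash
python3 rd.py 1
```

```text
t 13.3833 s_mm [1.45, 1.44] F_out [0.93, 1.44] w 0.143 pos [0.53   0.0495 0.0748] F [-1.36 -0.77  5.  ]
```

Request:
{"name": "apply_moves", "arguments": {"plan": [[[0,0.0004,0,0,0,0,1],[0,0.0008,0,0,0,0,1],[0,0.0012,0,0,0,0,1],[0,0.0015,0,0,0,0,1],[0,0.0015,0,0,0,0,1],[0,0.0015,0,0,0,0,1],[0,0.0015,0,0,0,0,1],[0,0.0015,0,0,0,0,1]]], "force": 25}}

```text
time: 14.05
tool_pos: [0.5302, 0.051, 0.0748]
tcp_rot: [0.195, 3.135, -0.0]
wrist_force: [-1.4, -1.0, 5.6]
width: 0.149
```

```bash
python3 rd.py 1; python3 shot.py 15
```

```text
t 14.1 s_mm [-0.05, -0.08] F_out [1.17, 1.29] w 0.149 pos [0.5302 0.051  0.0748] F [-1.44 -1.01  5.62]
wheel cols 269.0 298.0
```

View pics/w15.png

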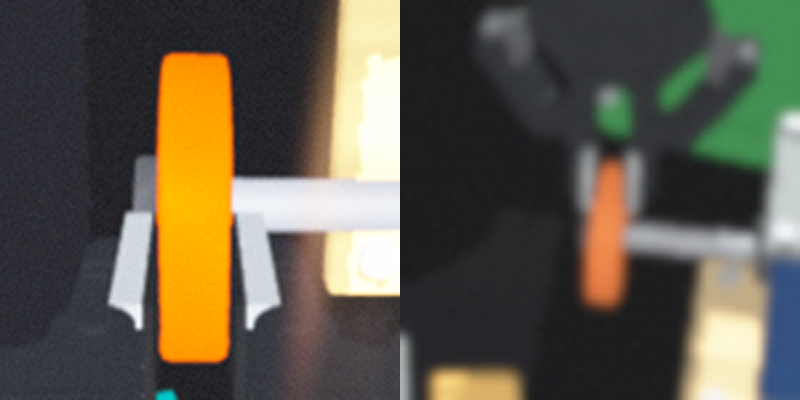

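The wheel moves with the fingers and only the drag is felt so far. I'll continue in 1.5 mm steps.

Request:
{"name": "apply_moves", "arguments": {"plan": [[[0,0.0004,0,0,0,0,1],[0,0.0008,0,0,0,0,1],[0,0.0012,0,0,0,0,1],[0,0.0015,0,0,0,0,1],[0,0.0015,0,0,0,0,1],[0,0.0015,0,0,0,0,1],[0,0.0015,0,0,0,0,1],[0,0.0015,0,0,0,0,1]]]}}

```text
time: 14.87
tool_pos: [0.5304, 0.0525, 0.0748]
tcp_rot: [0.195, 3.135, -0.0]
wrist_force: [-1.9, -1.5, 4.9]
width: 0.147
```

```bash
python3 rd.py 1
```

```text
t 14.9167 s_mm [-1.56, -1.55] F_out [1.71, 1.02] w 0.15 pos [0.5304 0.0525 0.0748] F [-1.92 -1.49  4.91]
```

Request:
{"name": "apply_moves", "arguments": {"plan": [[[0,0.0005,0,0,0,0,1],[0,0.001,0,0,0,0,1],[0,0.0015,0,0,0,0,1],[0,0.002,0,0,0,0,1],[0,0.002,0,0,0,0,1],[0,0.002,0,0,0,0,1],[0,0.002,0,0,0,0,1],[0,0.002,0,0,0,0,1]]]}}

```text
time: 15.58
tool_pos: [0.5306, 0.0539, 0.0748]
tcp_rot: [0.194, 3.135, -0.002]
wrist_force: [-1.2, -2.9, 5.3]
width: 0.144
```

```bash
python3 rd.py 1
```

```text
t 15.6333 s_mm [-2.92, -2.89] F_out [3.05, 4.33] w 0.146 pos [0.5306 0.0539 0.0748] F [-1.25 -2.92  5.28]
```

The inner stop is starting to push back (3–4 N). I'll step in 1 mm.

Request:
{"name": "apply_moves", "arguments": {"plan": [[[0,0.0003,0,0,0,0,1],[0,0.0006,0,0,0,0,1],[0,0.001,0,0,0,0,1],[0,0.001,0,0,0,0,1],[0,0.001,0,0,0,0,1],[0,0.001,0,0,0,0,1],[0,0.001,0,0,0,0,1],[0,0.001,0,0,0,0,1]]]}}

```text
time: 16.3
tool_pos: [0.5306, 0.0542, 0.0748]
tcp_rot: [0.194, 3.136, -0.003]
wrist_force: [-2.1, -6.4, 6.2]
width: 0.149
```

```bash
python3 rd.py 1
```

```text
t 16.35 s_mm [-3.28, -3.27] F_out [6.59, 4.85] w 0.148 pos [0.5306 0.0542 0.0748] F [-2.06 -6.38  6.16]
```

Request:
{"name": "apply_moves", "arguments": {"plan": [[[0,0.0005,0,0,0,0,1],[0,0.001,0,0,0,0,1],[0,0.0015,0,0,0,0,1],[0,0.002,0,0,0,0,1],[0,0.002,0,0,0,0,1],[0,0.002,0,0,0,0,1],[0,0.002,0,0,0,0,1],[0,0.002,0,0,0,0,1]]]}}

```text
time: 17.02
tool_pos: [0.5307, 0.055, 0.0748]
tcp_rot: [-0.193, -3.135, 0.006]
wrist_force: [-2.1, -9.3, 6.9]
width: 0.148
```

```bash
python3 rd.py 1
```

```text
t 17.0667 s_mm [-4.1, -4.08] F_out [9.47, 10.09] w 0.149 pos [0.5307 0.055  0.0748] F [-2.1  -9.29  6.88]
```

About 10 N, of which roughly 8.5 N is on the stop. Adding a touch and holding for over a second.

Request:
{"name": "apply_moves", "arguments": {"plan": [[[0,0.0005,0,0,0,0,1],[0,0.0005,0,0,0,0,1],[0,0.0005,0,0,0,0,1],[0,0.0005,0,0,0,0,1],[0,0.0005,0,0,0,0,1],[0,0.0005,0,0,0,0,1],[0,0.0005,0,0,0,0,1],[0,0.0005,0,0,0,0,1]]]}}

```text
time: 17.73
tool_pos: [0.5307, 0.0552, 0.0748]
tcp_rot: [-0.193, -3.135, 0.007]
wrist_force: [-2.0, -10.8, 6.8]
width: 0.15
```

```bash
python3 rd.py 3; python3 shot.py 16
```

```text
t 17.8833 s_mm [-4.25, -4.27, -4.27, -4.28] F_out [11.0, 10.85, 10.99, 11.27] w 0.146 pos [0.5307 0.0552 0.0748] F [ -2.05 -10.83   6.82]
wheel cols 269.0 298.0
```

Request:
{"name": "apply_moves", "arguments": {"plan": [[[0,0,0,0,0,0,1],[0,0,0,0,0,0,1],[0,0,0,0,0,0,1],[0,0,0,0,0,0,1],[0,0,0,0,0,0,1],[0,0,0,0,0,0,1],[0,0,0,0,0,0,1],[0,0,0,0,0,0,1]]]}}

```text
time: 18.65
tool_pos: [0.5307, 0.0552, 0.0748]
tcp_rot: [-0.193, -3.135, 0.007]
wrist_force: [-2.9, -11.0, 6.9]
width: 0.148
```

```bash
python3 rd.py 1
```

```text
t 18.7 s_mm [-4.27, -4.27] F_out [11.26, 10.58] w 0.15 pos [0.5307 0.0552 0.0748] F [ -2.86 -10.99   6.92]
```

View pics/w16.png

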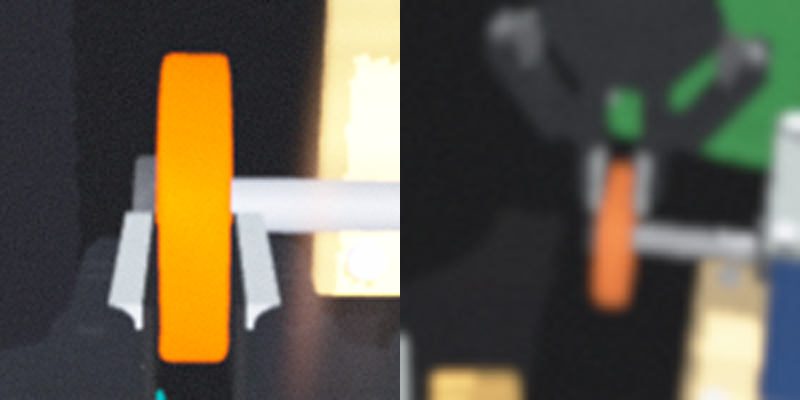

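I held the inner stop at about 11 N for 1.5 s, with the tool at s = -4.27 mm. Now I'll pull out, first through the free travel.

Request:
{"name": "apply_moves", "arguments": {"plan": [[[0,-0.002,0,0,0,0,1],[0,-0.004,0,0,0,0,1],[0,-0.006,0,0,0,0,1],[0,-0.008,0,0,0,0,1],[0,-0.01,0,0,0,0,1],[0,-0.012,0,0,0,0,1],[0,-0.014,0,0,0,0,1],[0,-0.016,0,0,0,0,1]]]}}

```text
time: 19.37
tool_pos: [0.5291, 0.0427, 0.0748]
tcp_rot: [0.195, 3.135, 0.002]
wrist_force: [-1.8, 2.2, 5.3]
width: 0.147
```

```bash
python3 rd.py 1
```

```text
t 19.4167 s_mm [8.36, 8.72] F_out [-1.99, -0.14] w 0.152 pos [0.5291 0.0427 0.0748] F [-1.77  2.22  5.29]
```

Request:
{"name": "apply_moves", "arguments": {"plan": [[[0,-0.0005,0,0,0,0,1],[0,-0.001,0,0,0,0,1],[0,-0.0015,0,0,0,0,1],[0,-0.002,0,0,0,0,1],[0,-0.0025,0,0,0,0,1],[0,-0.003,0,0,0,0,1],[0,-0.003,0,0,0,0,1],[0,-0.003,0,0,0,0,1]]]}}

```text
time: 20.08
tool_pos: [0.5287, 0.0396, 0.0748]
tcp_rot: [0.195, 3.135, 0.001]
wrist_force: [-2.3, 1.9, 5.2]
width: 0.151
```

```bash
python3 rd.py 1
```

```text
t 20.1333 s_mm [11.44, 11.45] F_out [-1.63, -0.74] w 0.15 pos [0.5287 0.0396 0.0748] F [-2.31  1.93  5.16]
```

Request:
{"name": "apply_moves", "arguments": {"plan": [[[0,-0.0005,0,0,0,0,1],[0,-0.001,0,0,0,0,1],[0,-0.0015,0,0,0,0,1],[0,-0.002,0,0,0,0,1],[0,-0.0025,0,0,0,0,1],[0,-0.003,0,0,0,0,1],[0,-0.003,0,0,0,0,1],[0,-0.003,0,0,0,0,1]]]}}

```text
time: 20.8
tool_pos: [0.5283, 0.0367, 0.0748]
tcp_rot: [0.195, 3.135, 0.001]
wrist_force: [-2.5, 1.1, 5.8]
width: 0.153
```

```bash
python3 rd.py 1
```

```text
t 20.85 s_mm [14.43, 14.44] F_out [-0.75, -1.67] w 0.147 pos [0.5283 0.0367 0.0748] F [-2.52  1.07  5.82]
```

Request:
{"name": "apply_moves", "arguments": {"plan": [[[0,-0.0005,0,0,0,0,1],[0,-0.001,0,0,0,0,1],[0,-0.0015,0,0,0,0,1],[0,-0.002,0,0,0,0,1],[0,-0.0025,0,0,0,0,1],[0,-0.0025,0,0,0,0,1],[0,-0.0025,0,0,0,0,1],[0,-0.0025,0,0,0,0,1]]]}}

```text
time: 21.52
tool_pos: [0.528, 0.0342, 0.0748]
tcp_rot: [0.195, 3.135, 0.001]
wrist_force: [-0.6, 1.0, 5.7]
width: 0.148
```

```bash
python3 rd.py 1
```

```text
t 21.5667 s_mm [16.93, 16.9] F_out [-0.95, -1.49] w 0.153 pos [0.528  0.0342 0.0748] F [-0.6   1.03  5.73]
```

Request:
{"name": "apply_moves", "arguments": {"plan": [[[0,-0.0005,0,0,0,0,1],[0,-0.001,0,0,0,0,1],[0,-0.0015,0,0,0,0,1],[0,-0.002,0,0,0,0,1],[0,-0.0025,0,0,0,0,1],[0,-0.0025,0,0,0,0,1],[0,-0.0025,0,0,0,0,1],[0,-0.0025,0,0,0,0,1]]]}}

```text
time: 22.23
tool_pos: [0.5279, 0.0332, 0.0748]
tcp_rot: [0.196, 3.135, 0.005]
wrist_force: [-1.6, 7.0, 4.5]
width: 0.149
```

```bash
python3 rd.py 1
```

```text
t 22.2833 s_mm [17.97, 18.0] F_out [-6.76, -6.68] w 0.148 pos [0.5279 0.0332 0.0748] F [-1.6   7.01  4.48]
```

The outer stop is felt at s≈17.2. I'll bring it to about 11 N and hold.

Request:
{"name": "apply_moves", "arguments": {"plan": [[[0,-0.0005,0,0,0,0,1],[0,-0.001,0,0,0,0,1],[0,-0.0014,0,0,0,0,1],[0,-0.0018,0,0,0,0,1],[0,-0.0018,0,0,0,0,1],[0,-0.0018,0,0,0,0,1],[0,-0.0018,0,0,0,0,1],[0,-0.0018,0,0,0,0,1]]]}}

```text
time: 22.95
tool_pos: [0.5278, 0.0324, 0.0748]
tcp_rot: [0.196, 3.135, 0.008]
wrist_force: [-0.2, 9.9, 5.0]
width: 0.145
```

```bash
python3 rd.py 2
```

```text
t 23.05 s_mm [18.69, 18.7, 18.69] F_out [-9.82, -10.57, -9.61] w 0.148 pos [0.5278 0.0324 0.0748] F [-0.17  9.92  4.98]
```

Request:
{"name": "apply_moves", "arguments": {"plan": [[[0,0,0,0,0,0,1],[0,0,0,0,0,0,1],[0,0,0,0,0,0,1],[0,0,0,0,0,0,1],[0,0,0,0,0,0,1],[0,0,0,0,0,0,1],[0,0,0,0,0,0,1],[0,0,0,0,0,0,1]]]}}

```text
time: 23.72
tool_pos: [0.5278, 0.0324, 0.0748]
tcp_rot: [0.196, 3.135, 0.008]
wrist_force: [-1.1, 9.8, 3.3]
width: 0.141
```

```bash
python3 rd.py 4; python3 shot.py 17
```

```text
t 23.9167 s_mm [18.72, 18.71, 18.68, 18.68, 18.7] F_out [-9.61, -9.75, -9.65, -9.5, -9.55] w 0.147 pos [0.5278 0.0324 0.0748] F [-1.14  9.82  3.29]
wheel cols 269.0 298.0
```

View pics/w17.png

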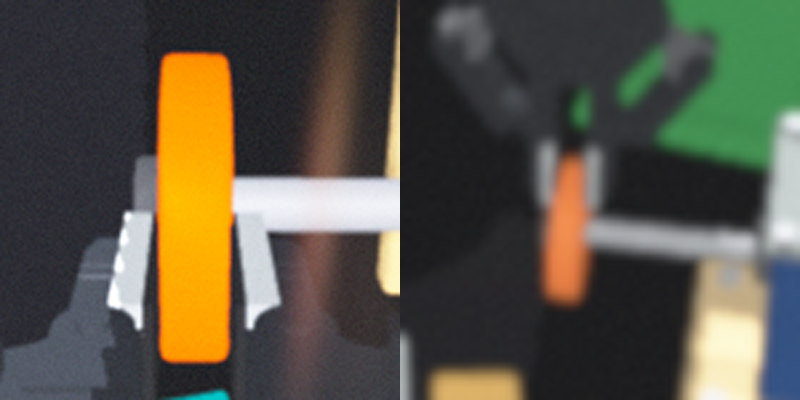

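I held the outer stop at about 9.7 N for over 1 s, with the tool at s = 18.69. Taking off the drag and the spring deflection, the stops are at s ≈ -2.7 and 17.3, so halfway is s ≈ 7.3. I'll move there.

Request:
{"name": "apply_moves", "arguments": {"plan": [[[0,0.002,0,0,0,0,1],[0,0.0045,0,0,0,0,1],[0,0.007,0,0,0,0,1],[0,0.0095,0,0,0,0,1],[0,0.012,0,0,0,0,1],[0,0.014,0,0,0,0,1],[0,0.015,0,0,0,0,1],[0,0.015,0,0,0,0,1]]]}}

```text
time: 24.68
tool_pos: [0.5293, 0.0444, 0.0748]
tcp_rot: [0.194, 3.135, -0.0]
wrist_force: [-2.4, -0.4, 5.3]
width: 0.148
```

```bash
python3 rd.py 4
```

```text
t 24.8833 s_mm [6.67, 6.64, 6.64, 6.66, 6.65] F_out [0.74, 0.02, 0.44, -0.27, 0.29] w 0.152 pos [0.5293 0.0444 0.0748] F [-2.43 -0.45  5.27]
```

Request:
{"name": "apply_moves", "arguments": {"plan": [[[0,-0.0004,0,0,0,0,1],[0,-0.0008,0,0,0,0,1],[0,-0.0008,0,0,0,0,1],[0,-0.0008,0,0,0,0,1],[0,-0.0008,0,0,0,0,1],[0,-0.0008,0,0,0,0,1],[0,-0.0008,0,0,0,0,1],[0,-0.0008,0,0,0,0,1]]]}}

```text
time: 25.55
tool_pos: [0.5293, 0.044, 0.0748]
tcp_rot: [0.195, 3.135, 0.001]
wrist_force: [-1.4, 0.7, 5.2]
width: 0.144
```

```bash
python3 rd.py 2; python3 shot.py 18
```

```text
t 25.65 s_mm [7.06, 7.04, 7.03] F_out [-0.55, -0.2, -1.31] w 0.149 pos [0.5293 0.044  0.0748] F [-1.43  0.73  5.21]
wheel cols 269.0 298.0
```

Within 0.3 mm of the midpoint. I'll open gently with the pose held.

Request:
{"name": "apply_moves", "arguments": {"plan": [[[0,0,0,0,0,0,0.6],[0,0,0,0,0,0,0.5],[0,0,0,0,0,0,0.3],[0,0,0,0,0,0,0.1],[0,0,0,0,0,0,-0.2],[0,0,0,0,0,0,-0.2],[0,0,0,0,0,0,-0.2],[0,0,0,0,0,0,-0.2]]]}}

```text
time: 26.42
tool_pos: [0.5292, 0.0434, 0.0746]
tcp_rot: [0.195, 3.136, -0.0]
wrist_force: [-0.3, 0.5, 0.9]
width: 0.601
```

```bash
python3 rd.py 2; python3 shot.py 19
```

```text
t 26.5167 s_mm [7.63, 7.6, 7.6] F_out [-0.5, 0.17, 0.33] w 0.596 pos [0.5292 0.0434 0.0746] F [-0.3   0.55  0.89]
wheel cols 270.0 299.0
```

View pics/w19.png

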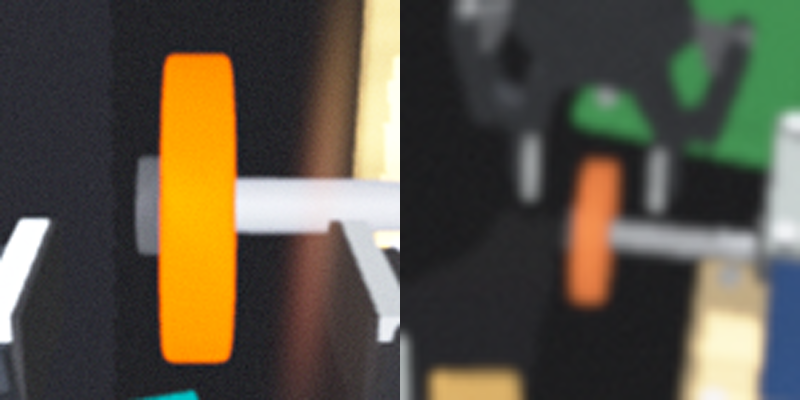

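The wheel is free. The tool relaxed 0.6 mm outwards, and the wheel shifted 1 px the other way in view, so the wheel stayed at s≈7.05. Now I'll retreat straight up.

Request:
{"name": "apply_moves", "arguments": {"plan": [[[0,0,-0.005,0,0,0,-0.2],[0,0,-0.015,0,0,0,-0.2],[0,0,-0.03,0,0,0,-0.2],[0,0,-0.05,0,0,0,-0.2],[0,0,-0.08,0,0,0,-0.2],[0,0,-0.11,0,0,0,-0.2],[0,0,-0.14,0,0,0,-0.2],[0,0,-0.14,0,0,0,-0.2]]]}}

```text
time: 27.28
tool_pos: [0.5338, 0.0437, 0.2235]
tcp_rot: [0.194, 3.122, 0.002]
wrist_force: [2.3, -0.2, 1.9]
width: 0.597
```

```bash
python3 rd.py 1; python3 - <<'E'
from h import *
s=readout.read_state(); im=read_camera('wrist')[:,:,::-1].copy(); cv2.imwrite('pics/w20.png',im)
c=cam('wrist',s); h=cv2.cvtColor(im,cv2.COLOR_BGR2HSV); m=cv2.inRange(h,(3,150,60),(18,255,255))
m[:,:240]=0;m[:,320:]=0;m[:120]=0;m[260:]=0
k=max(cv2.findContours(m,0,1)[0],key=cv2.contourArea);x,y,w,hh=cv2.boundingRect(k);print(x,y,w,hh)
P=onz(c,[(x+w/2,y+hh/2)],.075)[0]; a=np.radians(83);ax=-np.array([np.cos(a),np.sin(a),0])
print('wheel',P,'s',(P-[.530,.051,.075])@ax*1000)
v=np.load('w1.npy'); c1=cam('wrist',dict(tool_pos=v[:3],tcp_rot=v[3:]))
P1=onz(c1,[(277.5,189.0)],.075)[0]; print('before s',(P1-[.530,.051,.075])@ax*1000)
E
```

```text
t 27.3333 s_mm [6.83, 7.05] F_out [-0.07, -0.01] w 0.6 pos [0.5338 0.0437 0.2235] F [ 2.25 -0.21  1.89]
274 153 17 67
wheel [0.52957552 0.04642365 0.075     ] s 4.593971111783134
before s 0.3046266627667445
```

View pics/w20.png

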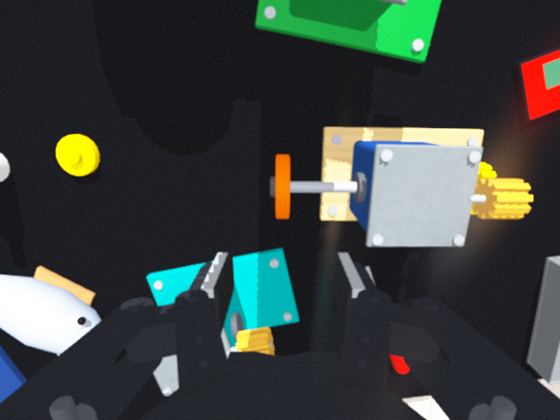

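Vision puts the wheel at s=4.6, where the grip reading said 7.05. I'll check whether that is a constant offset by measuring the pictures taken at the two stops the same way.

```bash
python3 - <<'E'
from h import *
a=np.radians(83);ax=-np.array([np.cos(a),np.sin(a),0])
im0=cv2.imread('pics/w20.png')
def sc(n):
    b=cv2.imread(n); h=cv2.cvtColor(b,cv2.COLOR_BGR2HSV); m=cv2.inRange(h,(3,140,80),(16,255,255)); m[:215]=0;m[235:]=0;m[:,:262]=0;m[:,:]=m
    m[:,305:]=0; M=cv2.moments(m,True); return (M['m10']/M['m00'],M['m01']/M['m00'],M['m00'])
for n in ('scene0','s16f','s17f','s18f','s19f'): print(n,sc(f'pics/{n}.png'))
b=read_camera('scene')[:,:,::-1]; cv2.imwrite('pics/s20f.png',b); print('now',sc('pics/s20f.png'))
cv2.imwrite('pics/w20c.png',cv2.resize(im0[120:260,260:400],(700,700),interpolation=2))
print(readout.read_state()['time'])
E
```

```text
scene0 (284.54285714285714, 223.9857142857143, 140.0)
s16f (286.8267716535433, 225.11023622047244, 127.0)
s17f (278.528, 224.384, 125.0)
s18f (282.741935483871, 224.74193548387098, 124.0)
s19f (282.9485294117647, 224.0808823529412, 136.0)
now (282.97777777777776, 224.0222222222222, 135.0)
27.4333
```

View pics/w20c.png

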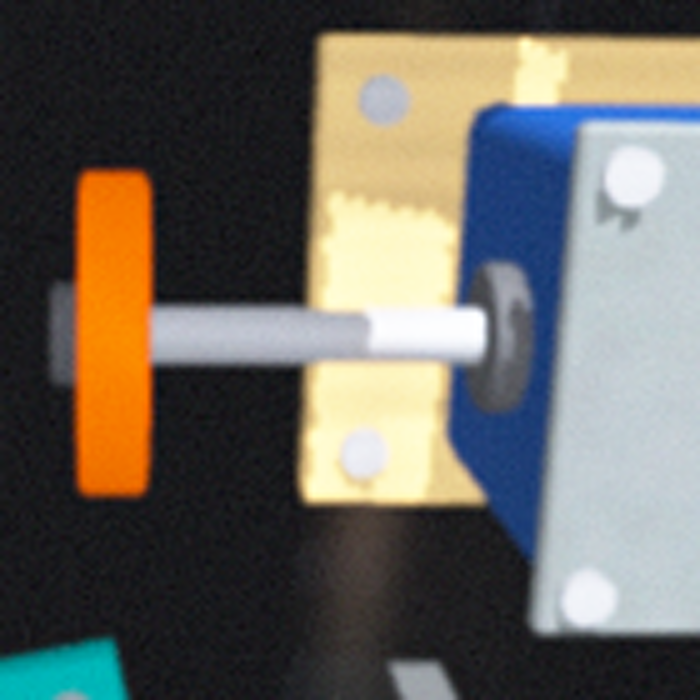

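The offset is constant. In the scene view the wheel was at 286.8 px (inner hold) and 278.5 px (outer hold), so midway is 282.7 px. Just before release it was at 282.7, and it has stayed at 283.0 since. One settling call, then I hand in.

Request:
{"name": "apply_moves", "arguments": {"plan": [[[0,0,0,0,0,0,-0.2],[0,0,0,0,0,0,-0.2],[0,0,0,0,0,0,-0.2],[0,0,0,0,0,0,-0.2],[0,0,0,0,0,0,-0.2],[0,0,0,0,0,0,-0.2],[0,0,0,0,0,0,-0.2],[0,0,0,0,0,0,-0.2]]]}}

```text
time: 28.1
tool_pos: [0.5292, 0.0435, 0.2145]
tcp_rot: [-0.195, -3.135, -0.0]
wrist_force: [-0.1, 0.0, 0.2]
width: 0.6
```

```bash
python3 rd.py 0 && python3 -c "
from h import *
a=cv2.imread('pics/scene0.png').astype(int);b=cv2.imread('pics/s20f.png').astype(int)
d=np.abs(a-b).max(2)
for n,(x,y) in dict(fish=(142,267),gear=(197,222),phone=(408,221),driver=(340,315),glue=(152,212)).items(): print(n,d[y-20:y+20,x-25:x+25].mean().round(1))
bot.finish_job()"
```

```text
t 28.1 s_mm [7.56] F_out [-0.03] w 0.6 pos [0.5292 0.0435 0.2145] F [-0.11  0.04  0.16]
fish 1.3
gear 1.4
phone 1.2
driver 1.4
glue 1.3
the job is handed in; nothing more can be done
```

The end float check is done and handed in at 28.1 s; the hand-in gave no verdict. The shaft was left about 0.3 mm from halfway between the two stops.

- **Inner stop:** I pushed the shaft in and held it for about 1.5 s at about 11 N measured at the wrist, or about 9.5 N on the stop after taking off the drag.
- **Outer stop:** I pulled the shaft out and held it for about 1 s at about 9.7 N, or about 8.2 N on the stop.
- **Halfway:** the stops were about 20 mm apart. I set the shaft at 7.05 mm on the tool scale, against a calculated midpoint of 7.3 mm, then opened the gripper and lifted clear.

**Last checks:**
- The scene camera put the wheel at 282.7 px just before release, and midway between its two hold positions is 282.7 px. After release it read 283.0 px and stayed there.
- The wrist force was about 0 after I lifted clear.
- The picture areas around the five bystanders matched the first picture.

**What went wrong or disagreed:**
- **Failed grips:** my first grips were too high and slipped off the top of the wheel. That nudged the shaft a few millimetres before the test, with wrist forces of about 6 N at most. The fingertips seemed to sit well above the reported tool height, by at least 10 mm, so I gripped lower than calculated.
- **Wheel position:** the wrist camera's absolute wheel position differed from the grip reading by about 2.4 mm. I relied on the felt stops and the scene camera instead.

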